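# Scan the crayon caddy's label and hang the scanner back on its rack

### The job

Check the crayon caddy in: take the handheld scanner off the wire rack, aim it squarely at the middle of the bar label on the caddy's sloping front from about 8 cm away, and hold it still there for two seconds. Then hang it back by its hook over the rack's top bar, clear of the little tray, let go and draw back. Leave everything else on the desk where it stands.

Things in the scene. Friction and masses are not known exactly. Their poses are not given: they have to be found in the camera images.
- scanner: Handheld stick scanner, 0.13-0.21 kg, upright grey body 158 mm long, 40 wide (y), 30 deep (x), black nose end. Hangs nose down on the rack's top bar. Origin: centre of the reading window in the nose's end face; z runs up the body, it looks along -z. No trigger: it reads when a label is squarely in view 40 to 130 mm ahead of the window. Hook on its +x side, button on its -x side.
- grip (a point): Point on the scanner's axis at z = 130 mm, 28 mm below its butt end: the flat-sided part above the bar, gripped from above across the 40 mm width (along y). Axes are the scanner's. Its mass centre is near z = 81 mm, the nose (lowest 32 mm) is 44 mm wide.
- hook (a point): Underside of the scanner's hook arch: scanner frame x 23, y 0, z 100 mm. The hook is a 14 mm wide, 3 mm thick steel strip that leaves the back (x = 15) at z = 100 and turns down at x = 32 as a tongue ending at z = 60, its tip flared outward. The mouth between back and tongue is 17 mm wide and opens downward: lift 45 mm or more to clear the bar.
- rack: Fixed steel wire rack like a low ladder: posts at y = -180 and +180 mm (179 high, 120 mm feet along x), three level 8 mm bars along y at x = 0, centre heights 165, 105, 45 mm. A little white tray with sticks (z 70-145) hangs in front from y 100 to 170, out to x = -56. Origin: on the desk midway between posts; -x is the front, towards the robot, where the scanner hangs, back to the bars.
- bar_top (a point): Top of the rack's top bar, midway between the posts: rack frame (0, 0, 169 mm). Axes are the rack's: the bar runs along y.
- caddy: Loose pink plastic caddy, 0.85 kg, 220 mm wide (y), x from -98 to 100 mm: behind, open bins 110 mm high with brushes and pens up to 160 mm; in front a deck sloping down towards -x, with crayons in slots left and right and the label in the middle. Origin: centre of its underside.
- label: White paper label with black bars, 74 mm wide (y) and 42 mm along the slope (x, pointing up the slope), flat on the caddy's sloping deck. Origin: centre of its face, about 53 mm above the desk; z is the outward normal of the face, leaning 36 degrees from vertical towards the caddy's front.
- tin: Flat closed metal pencil tin 93 x 153 x 29 mm with a similar label lying level on its lid; not to be scanned or moved. Origin: centre of its underside.
- tumbler: Glass tumbler, 37 mm radius, 110 mm high, upright. Origin: centre of its underside.
- eraser: Wooden block eraser with grey felt, 125 x 50 x 36 mm. Origin: centre of its underside.
- crayon_green: Fat hexagonal green crayon lying loose on the desk, 100 mm long (its x), 15 mm thick. Origin: centre of its underside.
- crayon_purple: Fat hexagonal purple crayon lying loose on the desk, 100 mm long (its x), 15 mm thick. Origin: centre of its underside.
- crayon_brown: Fat hexagonal brown crayon lying loose on the desk, 100 mm long (its x), 15 mm thick. Origin: centre of its underside.
There are look-alikes about, which are no part of the job. There is more than one size of the scanner; the one meant has the size given above.

How it is judged:
By the outcome, as a careful person would: the job done as asked, in the order asked, and still so for the second after the job is handed in, with the robot touching nothing.
It also fails if it takes over 58 s, if anything falls off the work surface, if the arm or the gripper's body presses on something with over 40 N, if the wrist force passes 120 N, or if a joint passes its speed limit or range.

### The arm

A 6-joint arm with a two-finger parallel gripper is mounted at the origin on the work surface. World frame = base frame: x ahead of the robot, y to its left, z up, the work surface at z = 0. Lengths are in mm, angles in degrees, forces in N, time in s.
With the tool pointing down it reaches from about 300 to 850 mm from the base axis. Payload 4.2 kg.
Tool frame: the origin (TCP) lies on the centre line of the jaws, within the pads' length; the fingertips stand 14 mm ahead of it and the grasp point (between the pads) lies 5 mm behind it; z points along the fingers, y is the line along which they close (so a half turn about z gives the same grasp; the last joint's range is limited). The gripper opens to 91 mm and grips with 3 to 60 N. Pads are 32 mm wide; open, the fingers measure 118 mm over their backs; the gripper's body (76 mm by 178 mm) begins 60 mm behind the grasp point.
Start: joints at [71.505, 18.312, 89.639, -0, 72.044, -1.146], TCP at [171.463, 548.855, 227.976] pointing down, gripper open.
Joint ranges: [-177.97, 177.97], [-48.28, 115.42], [12.27, 149.76], [-77.06, 257.06], [2.81, 150.46], [-146.56, 146.56]. Speed limits (degrees/s): [147.25, 147.25, 180, 180, 180, 180].

### API

Orientations are given as [roll, pitch, yaw] about the fixed x, y, z axes, in that order (R = Rz(yaw) Ry(pitch) Rx(roll)).
In Python, from workcell import * gives the robot as it stands. The module is installed in compiled form; this text tells all that it offers.
- The arm moves only by the shell command python3 -m crank 'ROWS' [FORCE]. ROWS is JSON, a list of rows, each an object of numbers: "grip": the finger opening in m, from 0 to 0.0912; "x", "y", "z": the shift along the tool's x, y, z in m; "yaw": the turn about the tool's z in rad. In form: [{"grip": .., "x": .., "y": .., "z": .., "yaw": ..}, ...]. A call has exactly 5 rows; each row is the pose to reach, as a shift and turn from the pose commanded when the call began, along the tool's axes at that moment; what a row does not reach only later rows make up. A row lasts 1/12 s, in which the tool goes at most 41.7 mm and 7.16 degrees, less where a joint would pass 70% of its speed; a pose out of reach is approached as far as the arm can. A call with a gripper value outside its range is refused whole. The fingers move at their own pace and stop on an object; FORCE is the grip in N (left out, the last holds). Time passes only in rows, so rows that repeat a pose let the fingers close, or fill a call up. It gives the time, the measured TCP pose, the force, the opening and the grip force at its end, in the units of the state.
- state(): the state, without advancing time (a new reading comes with each control period).
- grab_frame(name): name is "side" or "top" or "wrist"; returns the picture (480x640x3 uint8, red, green, blue); there is no depth.
- camera_model(name): a dict with "intrinsics" (3x3 intrinsics, pixels), "R" (3x3) and "t" (3): a world point X has camera coordinates R X + t. Camera axes: x right, y down, z forward; pixel columns grow to the right and rows downward; lengths in mm; the calibration is good to about 2 mm. A picture is of the moment at which its call begins: read the wrist's pose just before it. camera_model takes no time and is no camera call; for the wrist camera it gives the pose at the moment of the call.
- job_done(): hands the job in; it is judged then, once.
The state is a dict: "time_s": time; "qpos": joint angles; "qvel": joint speeds; "effort": joint torques, N m; "ee_pos": TCP position; "ee_rot": TCP orientation; "force": force on the tool from outside, world axes, zero at the start; "torque": the same for the moment, N m; "gripper_width": finger opening in mm; "gripper_force": force on a finger pad.
Only numpy, scipy, OpenCV 4.12 (cv2) and the standard library are available. Lean on these libraries where they do the work, as an engineer would, in place of code of your own. Each camera call takes 0.05 s, during which the arm holds its last target. There are 200 camera calls.

## Working session

There is one attempt and no reset: what is moved stays moved. The work goes in short steps, Python scripts to look and compute and a shell command to move; the robot and the scene stay as the last step left them, time stands still between calls to the robot, and variables do not carry over. Pictures are saved under pics/ and viewed, at most 10 in all, crops included, and the job is handed in when it is done.

```bash
mkdir -p pics; python3 - <<'E'
from workcell import *
import cv2
for n in("side","top"):
    cv2.imwrite(f"pics/{n}0.png",grab_frame(n)[:,:,::-1])
    m=camera_model(n);print(n,m)
s=state();print(s["time_s"],s["ee_pos"],s["ee_rot"])
E
```

```text
side {'intrinsics': array([[615.81550075,   0.        , 312.77603913],
       [  0.        , 615.81550075, 244.85322643],
       [  0.        ,   0.        ,   1.        ]]), 'R': array([[-0.99719456, -0.0727104 ,  0.0177824 ],
       [-0.06763479,  0.77345057, -0.63023785],
       [ 0.03207104, -0.62967246, -0.77619845]]), 't': array([ 546.97751547,  167.15692997, 1480.17592084])}
top {'intrinsics': array([[589.82130993,   0.        , 326.31780417],
       [  0.        , 589.82130993, 237.38054405],
       [  0.        ,   0.        ,   1.        ]]), 'R': array([[ 0.02279495, -0.9991614 ,  0.03401297],
       [-0.99116957, -0.02703175, -0.1298159 ],
       [ 0.13062646, -0.03075348, -0.99095457]]), 't': array([ -98.45499773,  577.98711333, 1205.74164848])}
0.1 [171.30315504 548.45669439 227.24033685] [-1.79913436e+02 -2.04383896e-03  1.62653724e+02]
```

View pics/side0.png

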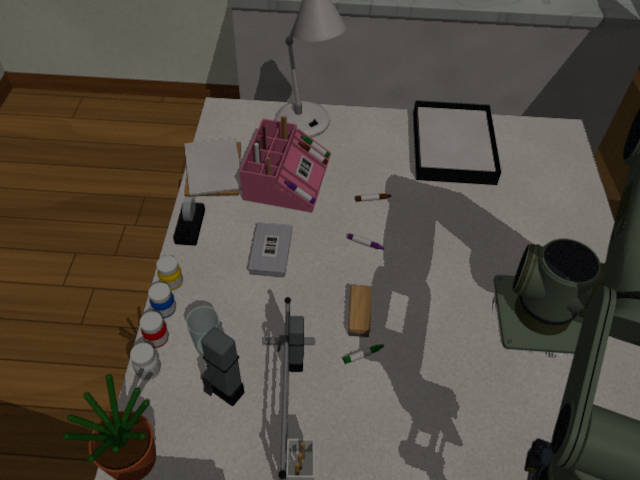

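View pics/top0.png

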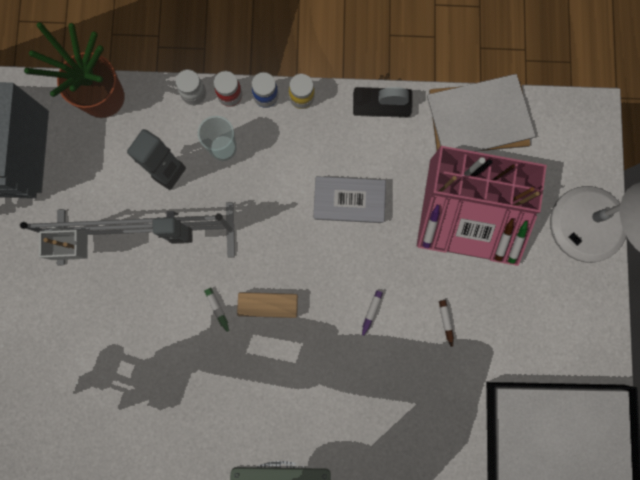

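The side view shows the rack along x≈285, y 298–475 px, with the tray at (299,458). The caddy is at (285,165) and its label at (304,167).

Scanner candidates:
- Unit hanging on the rack, side (295,343), top (172,228). It hangs on the top bar as described.
- Larger unit standing on the desk, side (222,365), top (155,158).
- Small unit in a black cradle, side (190,220), top (385,98).

The rack one fits. I'll confirm it in an enlarged crop and measure it.

```bash
cat > h.py <<'E'
from workcell import *
import numpy as np,cv2
def ray(n,u,v,m=None):
    m=m or camera_model(n);d=m["R"].T@np.linalg.solve(m["intrinsics"],[u,v,1.]);c=-m["R"].T@m["t"];return c,d/np.linalg.norm(d)
def onz(n,u,v,z,m=None):
    c,d=ray(n,u,v,m);return c+d*(z-c[2])/d[2]
def tri(*obs):
    A=np.zeros((3,3));b=np.zeros(3)
    for n,u,v in obs:
        c,d=ray(n,u,v);P=np.eye(3)-np.outer(d,d);A+=P;b+=P@c
    return np.linalg.solve(A,b)
def proj(n,X,m=None):
    m=m or camera_model(n);p=m["intrinsics"]@(m["R"]@np.array(X)+m["t"]);return p[:2]/p[2]
E
python3 - <<'E'
from h import *
np.set_printoptions(precision=1,suppress=True)
s=cv2.imread("pics/side0.png");t=cv2.imread("pics/top0.png")
def crop(im,u,v,w,h,k): return cv2.resize(im[v:v+h,u:u+w],None,fx=k,fy=k,interpolation=cv2.INTER_CUBIC)
a=crop(s,250,285,80,100,5); b=crop(t,130,190,120,75,400/120)
c=crop(t,410,140,150,140,400/150)[:250]
cv2.imwrite("pics/c1.png",np.hstack([a,np.vstack([b,crop(t,425,200,100,62,4)[:250]])]))
# label corners
print("label top",onz("top",475,230,53),"side",onz("side",304,167,53))
print("scanner",tri(("side",295,320),("top",172,220)))
E
```

```text
Traceback (most recent call last):
ValueError: all the input array dimensions except for the concatenation axis must match exactly, but along dimension 0, the array at index 0 has size 500 and the array at index 1 has size 498
```

```bash
python3 - <<'E'
from h import *
np.set_printoptions(precision=1,suppress=True)
s=cv2.imread("pics/side0.png");t=cv2.imread("pics/top0.png")
def crop(im,u,v,w,h,k): return cv2.resize(im[v:v+h,u:u+w],None,fx=k,fy=k,interpolation=cv2.INTER_CUBIC)
a=crop(s,250,285,80,100,5); b=crop(t,140,195,100,62,4)
cv2.imwrite("pics/c1.png",np.hstack([a,np.vstack([b,crop(t,425,200,100,62,4)])[:500],][:1]+[cv2.resize(np.vstack([b,crop(t,425,200,100,62,4)]),(400,500))]))
g=cv2.cvtColor(t,cv2.COLOR_BGR2GRAY).astype(int)
hsv=cv2.cvtColor(t,cv2.COLOR_BGR2HSV)
print("label top",onz("top",475,230,53),"side",onz("side",304,167,53))
print("scanner",tri(("side",295,320),("top",172,220)))
for n,im,roi in(("top",t,(440,208,70,45)),("side",s,(285,145,40,45))):
    u,v,w,h=roi;q=im[v:v+h,u:u+w];hs=cv2.cvtColor(q,cv2.COLOR_BGR2HSV)
    m=((hs[...,1]<60)).astype(np.uint8)
    m=cv2.morphologyEx(m,cv2.MORPH_CLOSE,np.ones((3,3)))
    k,l,st,ce=cv2.connectedComponentsWithStats(m)
    for i in range(1,k):
        if st[i,4]>60:
            r=cv2.minAreaRect(np.argwhere(l==i)[:,::-1].astype(np.float32)); print(n,st[i],ce[i]+[u,v],(cv2.boxPoints(r)+[u,v]).tolist())
E
```

```text
label top [ 602.7 -396.9   53. ] side [ 603.  -399.7   53. ]
scanner [576.7 200.  217.2]
top [ 16  11  40  23 658] [475.  229.9] [[455.32799911499023, 235.6960048675537], [458.6400032043457, 217.48000049591064], [495.16000747680664, 224.1200008392334], [491.8480033874512, 242.33600616455078]]
top [ 56  25  14  20 181] [503.2 243.3] [[495.7000045776367, 251.9000015258789], [502.1999969482422, 232.4000015258789], [511.5, 235.5], [505.00000762939453, 255.0]]
side [ 23   0  17  17 207] [317.6 151.5] [[308.0, 145.0], [324.0, 145.0], [324.0, 161.0], [308.0, 161.0]]
side [ 11  11  17  25 275] [304.  167.9] [[293.9000005722046, 176.29999923706055], [300.9000005722046, 155.30000019073486], [314.0999984741211, 159.70000076293945], [307.0999984741211, 180.70000076293945]]
```

View pics/c1.png

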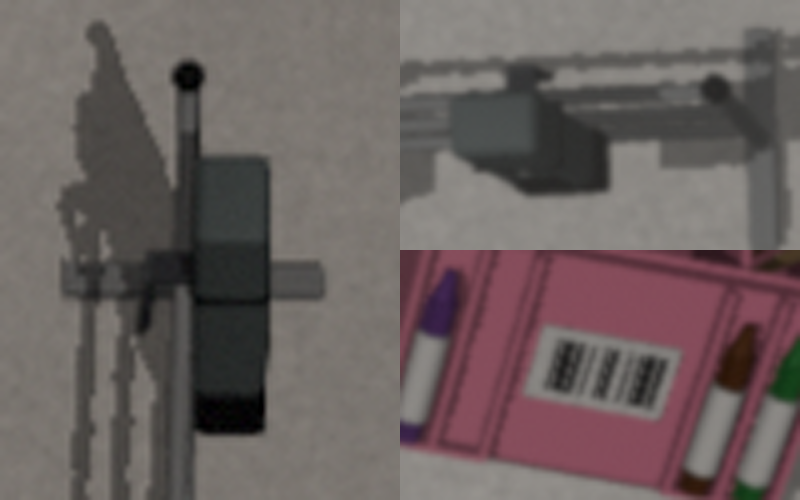

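The crop confirms it: the hanging unit has a grey body with a black nose, and its hook goes over the top bar. Its butt face centre is at top (164,225.5), side (296.4,325). The moves can't tilt the tool, so I plan to grip the scanner on the rack and turn it about 36° in the pads by levering its back against the fixed top bar. Next I'll measure the rack, the scanner and the label frame.

```bash
python3 - <<'E'
from h import *
np.set_printoptions(precision=1,suppress=True)
pR=tri(("top",218.7,216.8),("side",287.5,300)); pL=tri(("top",24,225.5),("side",283,474.5))
print("posts",pR,pL,onz("top",218.7,216.8,179),onz("top",24,225.5,179),onz("side",287.5,300,179),onz("side",283,474.5,179))
print("butt",tri(("side",296.4,325),("top",163.7,225.6)),onz("top",163.7,225.6,227),onz("side",296.4,325,227))
c=onz("top",163.7,225.6,227)
print("pred nose side bottom",proj("side",[c[0],c[1]+22,69]),"top edge",proj("side",[c[0],c[1]-20,227]),proj("side",[c[0],c[1]+20,227]))
# label axes: intersect corner rays with plane; iterate yaw
P0=(onz("top",475,229.9,53)+onz("side",304,167.9,53))/2
yaw=np.radians(-10)
for i in range(10):
    n=np.array([-np.cos(yaw)*np.sin(np.radians(36)),-np.sin(yaw)*np.sin(np.radians(36)),np.cos(np.radians(36))])
    def pl(u,v):
        c,d=ray("top",u,v);return c+d*(n@(P0-c))/(n@d)
    b=[pl(*q) for q in [(455.3,235.7),(458.6,217.5),(495.2,224.1),(491.8,242.3)]]
    e=(b[0]+b[1]-b[2]-b[3])/2; yaw=np.arctan2(-e[0],e[1])
print("label",P0,"yaw",np.degrees(yaw),np.linalg.norm(e),np.linalg.norm(b[0]-b[1]),n)
E
```

```text
posts [596.1 123.8 170.2] [569.  483.5 169. ] [595.2 122.4 179. ] [568.7 478.6 179. ] [594.9 129.8 179. ] [567.3 486.9 179. ]
butt [569.3 213.3 219.7] [568.8 211.5 227. ] [568.3 217.9 227. ]
pred nose side bottom [295.7 371. ] top edge [297.4 313.4] [295.5 331.1]
label [ 602.8 -396.5   53. ] yaw -8.72667262593177 78.55147623667291 43.2149779095148 [-0.6  0.1  0.8]
```

```bash
cat >> h.py <<'E'
from scipy.spatial.transform import Rotation as Ro
def togo(x,y,z,yaw):
    "tool-axes shift (m) and turn (rad) from the measured pose to a TCP target"
    s=state();R=Ro.from_euler("xyz",s["ee_rot"],degrees=True).as_matrix()
    d=R.T@(np.array([x,y,z])-s["ee_pos"])/1000
    w=(s["ee_rot"][2]-yaw+180)%360-180
    print("t",s["time_s"],"pos",np.round(s["ee_pos"],1),"rot",np.round(s["ee_rot"],1),"q6",round(s["qpos"][5],1),"W",round(s["gripper_width"],1),"F",np.round(s["force"],1),"-> shift",np.round(d,4),"turn",round(np.radians(w),4))
E
python3 -c "
from h import *
togo(569,213,330,184.3)"
```

```text
t 0.1 pos [171.3 548.5 227.2] rot [-179.9   -0.   162.7] q6 -1.1 W 91.2 F [-0.1 -0.  -0.6] -> shift [-0.4796 -0.2018 -0.1025] turn -0.3778
```

```bash

python3 -m crank '[{"grip":0.091,"x":-0.02,"y":-0.01,"z":-0.03},{"grip":0.091,"x":-0.05,"y":-0.02,"z":-0.055},{"grip":0.091,"x":-0.08,"y":-0.035,"z":-0.075},{"grip":0.091,"x":-0.115,"y":-0.05,"z":-0.09},{"grip":0.091,"x":-0.15,"y":-0.065,"z":-0.1}]'
python3 -m crank '[{"grip":0.091,"x":-0.035,"y":-0.015,"z":0},{"grip":0.091,"x":-0.07,"y":-0.03,"z":0},{"grip":0.091,"x":-0.105,"y":-0.045,"z":0},{"grip":0.091,"x":-0.14,"y":-0.06,"z":0},{"grip":0.091,"x":-0.175,"y":-0.075,"z":0}]'
python3 -m crank '[{"grip":0.091,"x":-0.035,"y":-0.015,"z":0,"yaw":-0.08},{"grip":0.091,"x":-0.07,"y":-0.03,"z":0,"yaw":-0.16},{"grip":0.091,"x":-0.105,"y":-0.045,"z":0,"yaw":-0.24},{"grip":0.091,"x":-0.14,"y":-0.057,"z":0,"yaw":-0.32},{"grip":0.091,"x":-0.155,"y":-0.062,"z":0,"yaw":-0.378}]'
python3 - <<'E'
from h import *
togo(569,213,330,184.3)
m=camera_model("wrist");im=grab_frame("wrist")[:,:,::-1]
cv2.imwrite("pics/w1.png",im)
np.save("w1.npy",m,allow_pickle=True)
togo(569,213,330,184.3)
for X in([569,213,227],[589,213,169]):print(proj("wrist",X,m))
E
```

```text
time_s: 0.52
ee_pos: [303.4, 440.6, 227.7]
ee_rot: [-179.9, 0.0, -175.6]
force: [0.5, 0.5, 0.4]
gripper_width: 91.1
gripper_force: 0.0
t 0.5167 pos [303.4 440.6 227.7] rot [-179.9    0.  -175.6] q6 -40.1 W 91.1 F [0.5 0.5 0.4] -> shift [-0.2475 -0.2475 -0.1017] turn 0.0015
t 0.5667 pos [304.5 440.1 227.6] rot [-1.798e+02  1.000e-01 -1.756e+02] q6 -40.1 W 90.8 F [ 1.7 -1.7  0.3] -> shift [-0.2465 -0.2469 -0.1013] turn 0.0014
[-102.45892967  692.64280424]
[-16.08713746 604.35647206]validation failed for argument at $[0]...
validation failed for argument at $[0]...
```

View pics/w1.png

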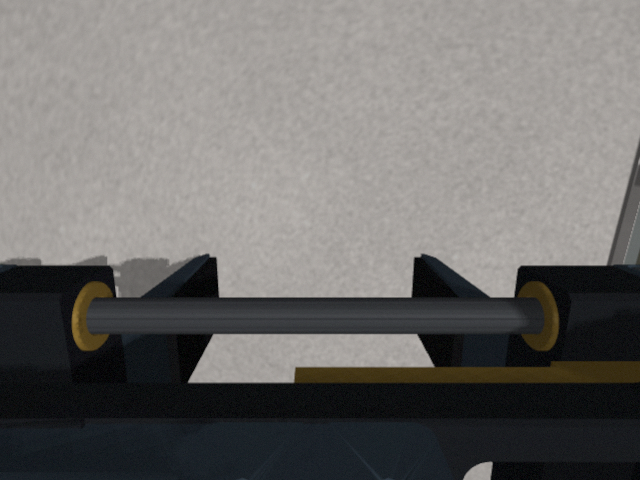

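Only the third call ran, because every row needs a "yaw" value. The wrist view shows bare desk between the open fingers and one rack post at the right edge (630,200). Next I'll rise and move over the scanner.

```bash

python3 -m crank '[{"grip":0.091,"x":-0.015,"y":-0.015,"z":-0.03,"yaw":0},{"grip":0.091,"x":-0.035,"y":-0.035,"z":-0.055,"yaw":0},{"grip":0.091,"x":-0.06,"y":-0.06,"z":-0.075,"yaw":0},{"grip":0.091,"x":-0.085,"y":-0.085,"z":-0.09,"yaw":0},{"grip":0.091,"x":-0.11,"y":-0.11,"z":-0.1,"yaw":0}]' >/dev/null
python3 -m crank '[{"grip":0.091,"x":-0.025,"y":-0.028,"z":0,"yaw":0},{"grip":0.091,"x":-0.05,"y":-0.055,"z":0,"yaw":0},{"grip":0.091,"x":-0.07,"y":-0.085,"z":0,"yaw":0},{"grip":0.091,"x":-0.08,"y":-0.115,"z":0,"yaw":0},{"grip":0.091,"x":-0.086,"y":-0.136,"z":0,"yaw":0}]'
python3 - <<'E'
from h import *
m=camera_model("wrist");im=grab_frame("wrist")[:,:,::-1]
cv2.imwrite("pics/w2.png",im)
togo(569,213,330,184.3)
for X in([569,213,227],[589,213,169]):print(proj("wrist",X,m))
import pickle;pickle.dump(m,open("w2.pkl","wb"))
E
```

```text
time_s: 1.4
ee_pos: [516.0, 210.9, 327.1]
ee_rot: [-179.9, -0.1, -175.8]
force: [0.3, 0.9, -0.4]
gripper_width: 91.1
gripper_force: 0.0
t 1.45 pos [516.7 208.1 327.3] rot [-179.8   -0.  -175.9] q6 -73.2 W 91.0 F [ 1.  -3.1 -0.8] -> shift [-0.0525  0.0012 -0.0028] turn -0.0043
[312.74943672 316.90714142]
[311.52142696 309.5508132 ]
```

View pics/w2.png

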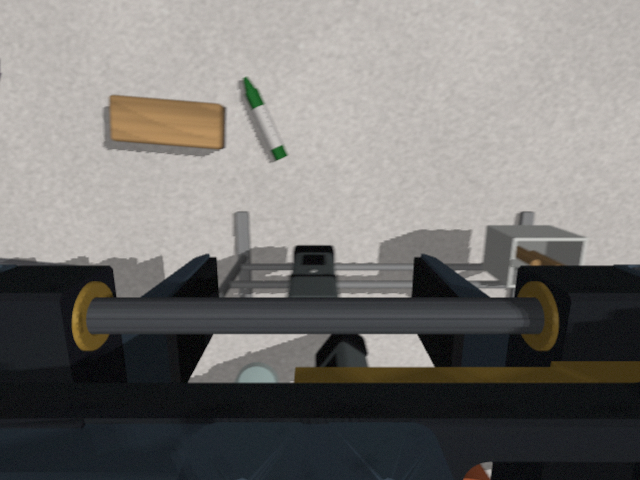

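The wrist view shows the scanner nose down, with its button facing the robot, at (314,252) and its body down to (315,290). It is centred between the fingers, in line with the prediction at column 313. Next I'll move over it, descend and close.

```bash

python3 -m crank '[{"grip":0.091,"x":-0.015,"y":0,"z":0,"yaw":0},{"grip":0.091,"x":-0.035,"y":0,"z":0,"yaw":0},{"grip":0.091,"x":-0.0525,"y":0.001,"z":0,"yaw":0},{"grip":0.091,"x":-0.0525,"y":0.001,"z":0.015,"yaw":0},{"grip":0.091,"x":-0.0525,"y":0.001,"z":0.04,"yaw":0}]' >/dev/null
python3 -m crank '[{"grip":0.091,"x":0,"y":0,"z":0.025,"yaw":0},{"grip":0.091,"x":0,"y":0,"z":0.05,"yaw":0},{"grip":0.091,"x":0,"y":0,"z":0.075,"yaw":0},{"grip":0.091,"x":0,"y":0,"z":0.09,"yaw":0},{"grip":0.091,"x":0,"y":0,"z":0.094,"yaw":0}]'
python3 -c "
from h import *
togo(569,213,194,184.3)"
```

```text
time_s: 2.28
ee_pos: [565.0, 218.0, 190.3]
ee_rot: [-179.9, -0.4, -175.7]
force: [-0.2, -0.0, -1.0]
gripper_width: 90.8
gripper_force: 0.0
t 2.2833 pos [565.  218.  190.3] rot [-179.9   -0.4 -175.7] q6 -74.3 W 90.8 F [-0.2 -0.  -1. ] -> shift [-0.0036 -0.0052 -0.0037] turn 0.0
```

```bash

python3 -m crank '[{"grip":0.091,"x":0,"y":0,"z":0,"yaw":0},{"grip":0.091,"x":0,"y":0,"z":0,"yaw":0},{"grip":0.091,"x":0,"y":0,"z":0,"yaw":0},{"grip":0.091,"x":0,"y":0,"z":0,"yaw":0},{"grip":0.091,"x":0,"y":0,"z":0,"yaw":0}]' >/dev/null
python3 -c "
from h import *
togo(569,213,194,184.3)"
```

```text
t 2.7 pos [567.6 218.1 195.1] rot [ 1.800e+02  1.000e-01 -1.757e+02] q6 -74.4 W 91.0 F [-0.   0.4  0.4] -> shift [-0.001  -0.0052  0.0011] turn 0.0
```

```bash

python3 -m crank '[{"grip":0.091,"x":-0.001,"y":-0.005,"z":0,"yaw":0},{"grip":0.06,"x":-0.001,"y":-0.005,"z":0,"yaw":0},{"grip":0.03,"x":-0.001,"y":-0.005,"z":0,"yaw":0},{"grip":0.03,"x":-0.001,"y":-0.005,"z":0,"yaw":0},{"grip":0.03,"x":-0.001,"y":-0.005,"z":0,"yaw":0}]' 10 >/dev/null
python3 -m crank '[{"grip":0.03,"x":0,"y":0,"z":0,"yaw":0},{"grip":0.03,"x":0,"y":0,"z":0,"yaw":0},{"grip":0.03,"x":0,"y":0,"z":0,"yaw":0},{"grip":0.03,"x":0,"y":0,"z":0,"yaw":0},{"grip":0.03,"x":0,"y":0,"z":0,"yaw":0}]'
python3 -c "
from h import *
togo(569,213,194,184.3)"
```

```text
time_s: 3.53
ee_pos: [568.5, 213.2, 194.0]
ee_rot: [180.0, 0.0, -175.7]
force: [-0.3, 1.1, 1.2]
gripper_width: 40.1
gripper_force: 10.0
t 3.5333 pos [568.5 213.2 194. ] rot [ 180.     0.  -175.7] q6 -74.9 W 40.1 F [-0.3  1.1  1.2] -> shift [-0.0005 -0.0002 -0.    ] turn 0.0002
```

Width is 40.1 mm, so this is the right size. Now I'll lift slightly and lever the back against the top bar.

```bash

python3 -m crank '[{"grip":0.03,"x":0,"y":0,"z":-0.004,"yaw":0},{"grip":0.03,"x":0,"y":0,"z":-0.008,"yaw":0},{"grip":0.03,"x":0,"y":0,"z":-0.012,"yaw":0},{"grip":0.03,"x":-0.003,"y":0,"z":-0.015,"yaw":0},{"grip":0.03,"x":-0.006,"y":0,"z":-0.016,"yaw":0}]'
python3 -m crank '[{"grip":0.03,"x":-0.005,"y":0,"z":-0.001,"yaw":0},{"grip":0.03,"x":-0.01,"y":0,"z":-0.001,"yaw":0},{"grip":0.03,"x":-0.016,"y":0,"z":-0.001,"yaw":0},{"grip":0.03,"x":-0.022,"y":0,"z":-0.001,"yaw":0},{"grip":0.03,"x":-0.027,"y":0,"z":-0.001,"yaw":0}]'
python3 -m crank '[{"grip":0.03,"x":0,"y":0,"z":0,"yaw":0},{"grip":0.03,"x":0,"y":0,"z":0,"yaw":0},{"grip":0.03,"x":0,"y":0,"z":0,"yaw":0},{"grip":0.03,"x":0,"y":0,"z":0,"yaw":0},{"grip":0.03,"x":0,"y":0,"z":0,"yaw":0}]'
python3 - <<'E'
from h import *
s=grab_frame("side")[:,:,::-1];w=grab_frame("wrist")[:,:,::-1]
a=cv2.resize(s[280:400,250:350],(400,480),interpolation=cv2.INTER_CUBIC)
cv2.imwrite("pics/p3.png",np.hstack([a,cv2.resize(w,(400,480))]))
togo(568.5,213.2,194,184.3)
E
```

```text
time_s: 3.95
ee_pos: [573.4, 213.2, 210.2]
ee_rot: [-180.0, -0.2, -175.7]
force: [-2.8, -0.2, -0.9]
gripper_width: 39.9
gripper_force: 10.0
time_s: 4.37
ee_pos: [601.8, 215.4, 210.3]
ee_rot: [-180.0, -0.1, -175.7]
force: [-4.0, -0.6, -1.5]
gripper_width: 39.7
gripper_force: 10.0
time_s: 4.78
ee_pos: [602.0, 215.5, 211.3]
ee_rot: [180.0, 0.1, -175.7]
force: [-0.4, -0.4, -1.9]
gripper_width: 40.1
gripper_force: 10.0
t 4.8833 pos [601.7 215.4 211.2] rot [ 1.800e+02  1.000e-01 -1.757e+02] q6 -75.6 W 39.4 F [-0.4 -0.7 -1.9] -> shift [0.0333 0.0003 0.0172] turn 0.0002
```

View pics/p3.png

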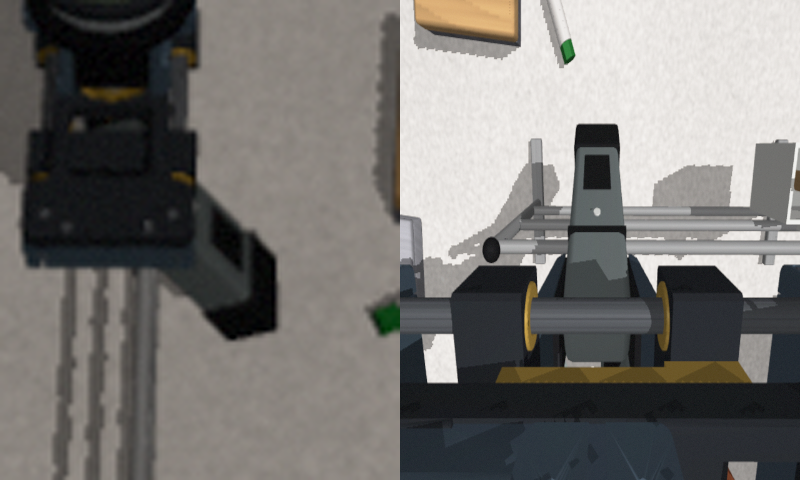

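The scanner is turned in the pads with the nose out towards the robot. In the wrist view the nose edge is at row 124 and the black/grey boundary at row about 150. I'll tighten the grip and read the angle off those rows.

```bash

python3 -m crank '[{"grip":0.03,"x":0,"y":0,"z":0,"yaw":0},{"grip":0.03,"x":0,"y":0,"z":0,"yaw":0},{"grip":0.03,"x":0,"y":0,"z":0,"yaw":0},{"grip":0.03,"x":0,"y":0,"z":0,"yaw":0},{"grip":0.03,"x":0,"y":0,"z":0,"yaw":0}]' 40
cat >> h.py <<'E'
def tiltread():
    m=camera_model("wrist");s=state();w=grab_frame("wrist");R=Ro.from_euler("xyz",s["ee_rot"],degrees=True).as_matrix()
    g=w[60:300,306:322].mean(axis=(1,2)); gr=np.abs(np.diff(cv2.GaussianBlur(g.reshape(-1,1),(1,5),0).ravel()))
    print("edges rows",[(60+i,round(g[i+3]-g[i-3])) for i in range(4,234) if gr[i]==gr[max(0,i-4):i+5].max() and gr[i]>3])
    G=s["ee_pos"]-5*R[:,2]
    out=[]
    for th in range(28,45,2):
        a=np.radians(th); zs=R@[-np.sin(a),0,-np.cos(a)]; ys=R@[0,-1,0]; # scanner z / y ; butt leans to tool -x
        ys=-ys; xs=np.cross(ys,zs)
        if xs@R[:,0]>0: xs=-xs   # hook side faces tool -x
        P=lambda x,z:proj("wrist",G+xs*x+zs*(z-130),m)[1]
        out.append((th,*[round(P(*q)) for q in((-15,0),(15,0),(-15,32))]))
    print(out)
E
python3 -c "
from h import *
tiltread()
togo(0,0,0,184.3)"
```

```text
time_s: 5.3
ee_pos: [601.4, 215.4, 211.0]
ee_rot: [180.0, 0.0, -175.7]
force: [-0.0, -0.2, -1.7]
gripper_width: 39.8
gripper_force: 40.0
edges rows [(123, -207), (146, 71), (154, -75), (188, 76), (207, 70), (214, -70), (225, -78), (231, 77), (260, -22)]
[(28, 135, 174, 160), (30, 129, 168, 155), (32, 122, 162, 150), (34, 116, 156, 146), (36, 110, 150, 141), (38, 104, 144, 136), (40, 98, 138, 132), (42, 91, 132, 127), (44, 85, 126, 123)]
t 5.35 pos [601.4 215.4 211. ] rot [ 180.     0.  -175.7] q6 -75.6 W 39.9 F [-0.7  0.4 -1.5] -> shift [ 0.6159 -0.1697  0.2109] turn 0.0001
```

```bash
python3 - <<'E'
from h import *
np.set_printoptions(precision=1,suppress=True)
yr=np.array([-.075,.997,0]);c0=np.array([601.4,215.4,216])+22*yr
def pl(u,v):
    c,d=ray("side",u,v);return c+d*(yr@(c0-c))/(yr@d)
a=pl(308,364.5);b=pl(318.8,361.3);print(a,b,np.linalg.norm(a-b))
m=(a+b)/2; ax=c0-m; print(m,"len",np.linalg.norm(ax),"tilt by axis",np.degrees(np.arctan2(ax[0],ax[2])),"by edge",np.degrees(np.arctan2(a[2]-b[2],-(b[0]-a[0]))))
E
```

```text
[543.2 233.1 100.6] [521.3 231.4 114.6] 26.04155433519513
[532.3 232.3 107.6] len 127.78745038685187 tilt by axis 31.908931893928383 by edge -32.533372674837736
```

Side and wrist both read a tilt of about 32°. I'll push 5 mm further with the lighter grip to reach 36°.

```bash

python3 -m crank '[{"grip":0.03,"x":0,"y":0,"z":0,"yaw":0},{"grip":0.03,"x":-0.001,"y":0,"z":0,"yaw":0},{"grip":0.03,"x":-0.003,"y":0,"z":0,"yaw":0},{"grip":0.03,"x":-0.005,"y":0,"z":0,"yaw":0},{"grip":0.03,"x":-0.005,"y":0,"z":0,"yaw":0}]' 10 >/dev/null
python3 -m crank '[{"grip":0.03,"x":0,"y":0,"z":0,"yaw":0},{"grip":0.03,"x":0,"y":0,"z":0,"yaw":0},{"grip":0.03,"x":0,"y":0,"z":0,"yaw":0},{"grip":0.03,"x":0,"y":0,"z":0,"yaw":0},{"grip":0.03,"x":0,"y":0,"z":0,"yaw":0}]' 40
python3 -c "
from h import *
tiltread()
togo(0,0,0,184.3)"
```

```text
time_s: 6.18
ee_pos: [605.5, 215.7, 210.6]
ee_rot: [-180.0, -0.1, -175.7]
force: [-5.6, 0.3, -1.7]
gripper_width: 40.1
gripper_force: 40.0
edges rows [(116, -207), (140, 74), (149, -78), (185, 78), (205, 73), (212, -72), (223, -79), (229, 80), (260, -23)]
[(28, 135, 174, 160), (30, 128, 168, 155), (32, 122, 162, 150), (34, 116, 156, 146), (36, 110, 150, 141), (38, 104, 144, 136), (40, 98, 138, 132), (42, 91, 132, 127), (44, 85, 126, 123)]
t 6.2333 pos [605.5 215.7 210.6] rot [-1.800e+02 -1.000e-01 -1.757e+02] q6 -75.7 W 39.6 F [-5.   0.1 -1.3] -> shift [ 0.6196 -0.1696  0.2119] turn 0.0001
```

```bash

python3 -m crank '[{"grip":0.03,"x":0,"y":0,"z":0,"yaw":0},{"grip":0.03,"x":-0.001,"y":0,"z":0,"yaw":0},{"grip":0.03,"x":-0.002,"y":0,"z":0,"yaw":0},{"grip":0.03,"x":-0.003,"y":0,"z":0,"yaw":0},{"grip":0.03,"x":-0.003,"y":0,"z":0,"yaw":0}]' 10 >/dev/null
python3 -m crank '[{"grip":0.03,"x":0,"y":0,"z":0,"yaw":0},{"grip":0.03,"x":0,"y":0,"z":0,"yaw":0},{"grip":0.03,"x":0,"y":0,"z":0,"yaw":0},{"grip":0.03,"x":0,"y":0,"z":0,"yaw":0},{"grip":0.03,"x":0,"y":0,"z":0,"yaw":0}]' 40
python3 -c "
from h import *
tiltread()
togo(0,0,0,184.3)"
```

```text
time_s: 7.07
ee_pos: [609.8, 216.0, 211.1]
ee_rot: [180.0, 0.1, -175.7]
force: [-1.1, 0.0, -1.5]
gripper_width: 40.1
gripper_force: 40.0
edges rows [(105, -207), (131, 74), (140, -80), (179, 82), (201, 74), (208, -75), (220, -81), (227, 82), (259, -30)]
[(28, 135, 174, 159), (30, 128, 168, 155), (32, 122, 162, 150), (34, 116, 156, 146), (36, 110, 150, 141), (38, 104, 144, 136), (40, 98, 138, 132), (42, 91, 132, 127), (44, 85, 126, 123)]
t 7.1167 pos [609.8 216.  211.1] rot [ 1.800e+02  1.000e-01 -1.757e+02] q6 -75.8 W 39.7 F [-1.5 -0.  -1.5] -> shift [ 0.6245 -0.1696  0.2104] turn 0.0001
```

The tilt is now about 37°, close enough. Next I'll slide out along the scanner axis and then lift.

```bash

python3 -m crank '[{"grip":0.03,"x":-0.005,"y":0,"z":-0.007,"yaw":0},{"grip":0.03,"x":-0.011,"y":0,"z":-0.015,"yaw":0},{"grip":0.03,"x":-0.017,"y":0,"z":-0.023,"yaw":0},{"grip":0.03,"x":-0.024,"y":0,"z":-0.032,"yaw":0},{"grip":0.03,"x":-0.03,"y":0,"z":-0.04,"yaw":0}]' 45
python3 -m crank '[{"grip":0.03,"x":0,"y":0,"z":-0.015,"yaw":0},{"grip":0.03,"x":0,"y":0,"z":-0.035,"yaw":0},{"grip":0.03,"x":0,"y":0,"z":-0.055,"yaw":0},{"grip":0.03,"x":0,"y":0,"z":-0.075,"yaw":0},{"grip":0.03,"x":0,"y":0,"z":-0.095,"yaw":0}]'
python3 - <<'E'
from h import *
tiltread()
togo(0,0,0,184.3)
p=state()["ee_pos"][:2];D=(np.array([476.5,-377.2])-p)/6/1000
for k in range(6):
    y=np.radians(184.3)-k*np.radians(193)/6
    print(k,np.round([D@[np.cos(y),np.sin(y)],D@[np.sin(y),-np.cos(y)]],3))
E
```

```text
time_s: 7.53
ee_pos: [636.2, 218.0, 250.7]
ee_rot: [-180.0, -0.6, -175.7]
force: [-10.2, -1.3, -1.8]
gripper_width: 39.9
gripper_force: 45.0
time_s: 7.95
ee_pos: [640.8, 218.4, 348.0]
ee_rot: [180.0, 0.3, -175.7]
force: [0.6, 0.4, -1.2]
gripper_width: 39.5
gripper_force: 45.0
edges rows [(105, -205), (131, 72), (140, -78), (179, 79), (201, 72), (208, -71), (220, -80), (227, 79), (260, -31)]
[(28, 135, 174, 160), (30, 128, 168, 155), (32, 122, 162, 150), (34, 116, 156, 146), (36, 110, 150, 141), (38, 104, 144, 136), (40, 98, 138, 132), (42, 91, 132, 127), (44, 85, 126, 123)]
t 8.0 pos [642.  218.7 352.9] rot [ 179.9    0.7 -175.7] q6 -76.4 W 39.8 F [1.  0.  1.7] -> shift [ 0.661  -0.1709  0.3442] turn -0.0
0 [ 0.035 -0.097]
1 [-0.022 -0.101]
2 [-0.072 -0.074]
3 [-0.1   -0.024]
4 [-0.098  0.033]
5 [-0.065  0.08 ]
```

```bash

python3 -m crank '[{"grip":0.03,"x":0.007,"y":-0.019,"z":0,"yaw":0.112},{"grip":0.03,"x":0.014,"y":-0.039,"z":0,"yaw":0.225},{"grip":0.03,"x":0.021,"y":-0.058,"z":0,"yaw":0.337},{"grip":0.03,"x":0.028,"y":-0.078,"z":0,"yaw":0.449},{"grip":0.03,"x":0.035,"y":-0.097,"z":0,"yaw":0.561}]' >/dev/null
python3 -m crank '[{"grip":0.03,"x":-0.004,"y":-0.02,"z":0,"yaw":0.112},{"grip":0.03,"x":-0.009,"y":-0.04,"z":0,"yaw":0.225},{"grip":0.03,"x":-0.013,"y":-0.06,"z":0,"yaw":0.337},{"grip":0.03,"x":-0.018,"y":-0.081,"z":0,"yaw":0.449},{"grip":0.03,"x":-0.022,"y":-0.101,"z":0,"yaw":0.561}]' >/dev/null
python3 -m crank '[{"grip":0.03,"x":-0.014,"y":-0.015,"z":0,"yaw":0.112},{"grip":0.03,"x":-0.029,"y":-0.03,"z":0,"yaw":0.225},{"grip":0.03,"x":-0.043,"y":-0.044,"z":0,"yaw":0.337},{"grip":0.03,"x":-0.058,"y":-0.059,"z":0,"yaw":0.449},{"grip":0.03,"x":-0.072,"y":-0.074,"z":0,"yaw":0.561}]'
python3 -m crank '[{"grip":0.03,"x":-0.02,"y":-0.005,"z":0,"yaw":0.112},{"grip":0.03,"x":-0.04,"y":-0.01,"z":0,"yaw":0.225},{"grip":0.03,"x":-0.06,"y":-0.014,"z":0,"yaw":0.337},{"grip":0.03,"x":-0.08,"y":-0.019,"z":0,"yaw":0.449},{"grip":0.03,"x":-0.1,"y":-0.024,"z":0,"yaw":0.561}]' >/dev/null
python3 -m crank '[{"grip":0.03,"x":-0.02,"y":0.007,"z":0,"yaw":0.112},{"grip":0.03,"x":-0.04,"y":0.013,"z":0,"yaw":0.225},{"grip":0.03,"x":-0.06,"y":0.02,"z":0,"yaw":0.337},{"grip":0.03,"x":-0.08,"y":0.026,"z":0,"yaw":0.449},{"grip":0.03,"x":-0.098,"y":0.033,"z":0,"yaw":0.561}]' >/dev/null
python3 -m crank '[{"grip":0.03,"x":-0.013,"y":0.016,"z":0,"yaw":0.112},{"grip":0.03,"x":-0.026,"y":0.032,"z":0,"yaw":0.225},{"grip":0.03,"x":-0.04,"y":0.05,"z":0,"yaw":0.337},{"grip":0.03,"x":-0.055,"y":0.068,"z":0,"yaw":0.449},{"grip":0.03,"x":-0.065,"y":0.08,"z":0,"yaw":0.561}]'
python3 - <<'E'
from h import *
togo(476.5,-377.2,214.6,-8.7)
E
```

```text
time_s: 9.25
ee_pos: [556.6, -81.6, 346.2]
ee_rot: [179.8, 0.1, 87.6]
force: [0.0, -0.1, -1.4]
gripper_width: 39.8
gripper_force: 45.0
time_s: 10.5
ee_pos: [472.6, -380.8, 345.9]
ee_rot: [179.9, -0.1, -8.9]
force: [0.0, -0.8, -1.2]
gripper_width: 39.7
gripper_force: 45.0
t 10.5 pos [ 472.6 -380.8  345.9] rot [ 1.799e+02 -1.000e-01 -8.900e+00] q6 59.0 W 39.7 F [ 0.  -0.8 -1.2] -> shift [ 0.003  -0.0045  0.1313] turn -0.0042
```

```bash

python3 -m crank '[{"grip":0.03,"x":0.001,"y":-0.001,"z":0.02,"yaw":0},{"grip":0.03,"x":0.002,"y":-0.002,"z":0.045,"yaw":0},{"grip":0.03,"x":0.003,"y":-0.0045,"z":0.07,"yaw":-0.004},{"grip":0.03,"x":0.003,"y":-0.0045,"z":0.09,"yaw":-0.004},{"grip":0.03,"x":0.003,"y":-0.0045,"z":0.105,"yaw":-0.004}]' >/dev/null
python3 -m crank '[{"grip":0.03,"x":0,"y":0,"z":0.013,"yaw":0},{"grip":0.03,"x":0,"y":0,"z":0.022,"yaw":0},{"grip":0.03,"x":0,"y":0,"z":0.0265,"yaw":0},{"grip":0.03,"x":0,"y":0,"z":0.0265,"yaw":0},{"grip":0.03,"x":0,"y":0,"z":0.0265,"yaw":0}]'
python3 - <<'E'
from h import *
tiltread()
togo(476.5,-377.2,214.6,-8.7)
m=camera_model("wrist")
w=grab_frame("wrist")[:,:,::-1];s=grab_frame("side")[:,:,::-1];t=grab_frame("top")[:,:,::-1]
a=cv2.resize(s[100:240,235:355],(400,467),interpolation=cv2.INTER_CUBIC)
cv2.imwrite("pics/p4.png",np.hstack([a,cv2.resize(w,(400,467))]))
cv2.imwrite("pics/s4.png",s);cv2.imwrite("pics/w4.png",w);cv2.imwrite("pics/t4.png",t)
print(proj("wrist",[602.8,-396.5,53],m))
E
```

```text
time_s: 11.33
ee_pos: [476.9, -374.5, 215.0]
ee_rot: [180.0, -0.1, -8.3]
force: [0.2, -0.5, -0.6]
gripper_width: 39.5
gripper_force: 45.0
edges rows [(83, 73), (90, -51), (105, -160), (131, 49), (140, -57), (179, 53), (201, 49), (208, -49), (220, -52), (227, 52)]
[(28, 130, 170, 155), (30, 124, 164, 150), (32, 118, 158, 146), (34, 112, 152, 141), (36, 105, 146, 136), (38, 99, 140, 132), (40, 93, 134, 127), (42, 86, 128, 122), (44, 80, 122, 118)]
t 11.3833 pos [ 477.  -374.5  215.3] rot [ 1.799e+02 -1.000e-01 -8.300e+00] q6 59.1 W 39.8 F [ 0.4  0.3 -0.4] -> shift [-0.0001  0.0027  0.0007] turn 0.0066
[318.68313262  61.66480298]
```

View pics/p4.png

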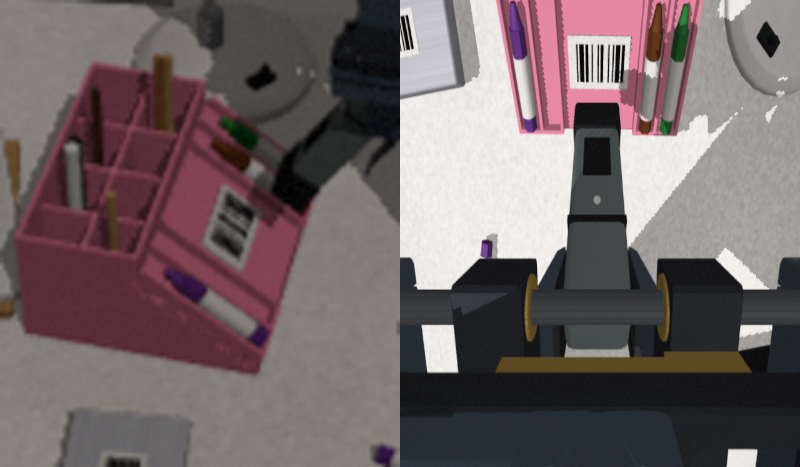

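The wrist view shows the label centre at about (320,64) px in the full frame, predicted (319,62). The nose is centred in front of it at column 317, and the label edges are parallel to the tool. I'll trim by 3 mm and hold for more than 3 s.

```bash

python3 -m crank '[{"grip":0.03,"x":0,"y":0.002,"z":0,"yaw":0.003},{"grip":0.03,"x":0,"y":0.003,"z":0,"yaw":0.006},{"grip":0.03,"x":0,"y":0.003,"z":0,"yaw":0.006},{"grip":0.03,"x":0,"y":0.003,"z":0,"yaw":0.006},{"grip":0.03,"x":0,"y":0.003,"z":0,"yaw":0.006}]' >/dev/null
for i in 1 2 3 4 5 6 7 8; do python3 -m crank '[{"grip":0.03,"x":0,"y":0,"z":0,"yaw":0},{"grip":0.03,"x":0,"y":0,"z":0,"yaw":0},{"grip":0.03,"x":0,"y":0,"z":0,"yaw":0},{"grip":0.03,"x":0,"y":0,"z":0,"yaw":0},{"grip":0.03,"x":0,"y":0,"z":0,"yaw":0}]' | grep -E "time|ee_pos"; done
python3 - <<'E'
from h import *
tiltread()
togo(476.5,-377.2,214.6,-8.7)
E
```

```text
time_s: 12.37
ee_pos: [476.0, -377.0, 214.4]
time_s: 12.78
ee_pos: [476.0, -377.0, 214.4]
time_s: 13.2
ee_pos: [476.0, -377.0, 214.4]
time_s: 13.62
ee_pos: [476.0, -377.0, 214.4]
time_s: 14.03
ee_pos: [476.0, -376.9, 214.4]
time_s: 14.45
ee_pos: [476.0, -377.0, 214.4]
time_s: 14.87
ee_pos: [476.0, -377.0, 214.4]
time_s: 15.28
ee_pos: [476.0, -377.0, 214.4]
edges rows [(82, 83), (89, -52), (105, -159), (131, 50), (140, -54), (179, 53), (201, 49), (208, -49), (220, -52), (227, 53)]
[(28, 130, 170, 155), (30, 124, 164, 150), (32, 118, 158, 146), (34, 112, 152, 141), (36, 105, 146, 136), (38, 99, 140, 132), (40, 93, 134, 127), (42, 86, 128, 122), (44, 80, 122, 118)]
t 15.3333 pos [ 476.  -377.   214.4] rot [-180.    -0.    -8.7] q6 59.2 W 39.9 F [ 0.2  0.5 -2.5] -> shift [ 0.0005  0.0001 -0.0002] turn 0.0006
```

```bash
python3 - <<'E'
from h import *
np.set_printoptions(precision=1,suppress=True)
a=np.radians(-8.7);yr=np.array([-np.sin(a),np.cos(a),0]);xr=np.array([np.cos(a),np.sin(a),0]);G=np.array([477,-374.5,220.])
def pl(u,v,c0):
    c,d=ray("side",u,v);return c+d*(yr@(c0-c))/(yr@d)
c0=G+22*yr
A,B=pl(316,157,c0),pl(326.5,164,c0);m=(A+B)/2;ax=c0-m
print(A,B,np.linalg.norm(A-B),"len",np.linalg.norm(ax),"tilt",np.degrees(np.arctan2(-ax@xr,ax[2])))
E
```

```text
[ 568.9 -366.3  124.2] [ 540.1 -361.9  105.5] 34.62648572454461 len 129.14313999501414 tilt 35.502158418082786
```

Side reads a tilt of 35.5° and wrist about 37°. I'll trim 2.5 mm towards the mean aim point and hold again.

```bash

python3 -m crank '[{"grip":0.03,"x":0.001,"y":0,"z":0,"yaw":0},{"grip":0.03,"x":0.002,"y":0,"z":0,"yaw":0},{"grip":0.03,"x":0.0025,"y":0,"z":0,"yaw":0},{"grip":0.03,"x":0.0025,"y":0,"z":0,"yaw":0},{"grip":0.03,"x":0.0025,"y":0,"z":0,"yaw":0}]' >/dev/null
for i in 1 2 3 4 5 6 7; do python3 -m crank '[{"grip":0.03,"x":0,"y":0,"z":0,"yaw":0},{"grip":0.03,"x":0,"y":0,"z":0,"yaw":0},{"grip":0.03,"x":0,"y":0,"z":0,"yaw":0},{"grip":0.03,"x":0,"y":0,"z":0,"yaw":0},{"grip":0.03,"x":0,"y":0,"z":0,"yaw":0}]' | grep -E "time|ee_pos"; done
python3 -m crank '[{"grip":0.03,"x":0,"y":0,"z":-0.015,"yaw":0},{"grip":0.03,"x":0,"y":0,"z":-0.04,"yaw":0},{"grip":0.03,"x":0,"y":0,"z":-0.07,"yaw":0},{"grip":0.03,"x":0,"y":0,"z":-0.1,"yaw":0},{"grip":0.03,"x":0,"y":0,"z":-0.135,"yaw":0}]' >/dev/null
python3 - <<'E'
from h import *
togo(642,218,350,184.3)
p=state()["ee_pos"][:2];D=(np.array([642,218.])-p)/6/1000
for k in range(6):
    y=np.radians(-8.7)+k*np.radians(193)/6
    print(k,np.round([D@[np.cos(y),np.sin(y)],D@[np.sin(y),-np.cos(y)]],3))
E
```

```text
time_s: 16.17
ee_pos: [478.5, -377.4, 214.4]
time_s: 16.58
ee_pos: [478.5, -377.3, 214.4]
time_s: 17.0
ee_pos: [478.5, -377.3, 214.4]
time_s: 17.42
ee_pos: [478.5, -377.3, 214.4]
time_s: 17.83
ee_pos: [478.5, -377.3, 214.4]
time_s: 18.25
ee_pos: [478.5, -377.4, 214.4]
time_s: 18.67
ee_pos: [478.5, -377.4, 214.4]
t 19.0833 pos [ 478.  -377.   349.8] rot [-1.799e+02  1.000e-01 -8.700e+00] q6 59.3 W 39.8 F [ 0.7 -0.1 -2.3] -> shift [ 7.260e-02 -6.129e-01  4.000e-04] turn 2.9154
0 [ 0.012 -0.102]
1 [ 0.065 -0.08 ]
2 [ 0.097 -0.033]
3 [0.1   0.024]
4 [0.072 0.073]
5 [0.022 0.1  ]
```

```bash

python3 -m crank '[{"grip":0.03,"x":0.001,"y":-0.014,"z":0,"yaw":-0.112},{"grip":0.03,"x":0.004,"y":-0.035,"z":0,"yaw":-0.225},{"grip":0.03,"x":0.007,"y":-0.058,"z":0,"yaw":-0.337},{"grip":0.03,"x":0.01,"y":-0.08,"z":0,"yaw":-0.449},{"grip":0.03,"x":0.012,"y":-0.102,"z":0,"yaw":-0.561}]' >/dev/null
python3 -m crank '[{"grip":0.03,"x":0.013,"y":-0.016,"z":0,"yaw":-0.112},{"grip":0.03,"x":0.026,"y":-0.032,"z":0,"yaw":-0.225},{"grip":0.03,"x":0.039,"y":-0.048,"z":0,"yaw":-0.337},{"grip":0.03,"x":0.052,"y":-0.064,"z":0,"yaw":-0.449},{"grip":0.03,"x":0.065,"y":-0.08,"z":0,"yaw":-0.561}]' >/dev/null
python3 -m crank '[{"grip":0.03,"x":0.019,"y":-0.007,"z":0,"yaw":-0.112},{"grip":0.03,"x":0.039,"y":-0.013,"z":0,"yaw":-0.225},{"grip":0.03,"x":0.058,"y":-0.02,"z":0,"yaw":-0.337},{"grip":0.03,"x":0.078,"y":-0.026,"z":0,"yaw":-0.449},{"grip":0.03,"x":0.097,"y":-0.033,"z":0,"yaw":-0.561}]' >/dev/null
python3 -m crank '[{"grip":0.03,"x":0.02,"y":0.005,"z":0,"yaw":-0.112},{"grip":0.03,"x":0.04,"y":0.01,"z":0,"yaw":-0.225},{"grip":0.03,"x":0.06,"y":0.014,"z":0,"yaw":-0.337},{"grip":0.03,"x":0.08,"y":0.019,"z":0,"yaw":-0.449},{"grip":0.03,"x":0.1,"y":0.024,"z":0,"yaw":-0.561}]' >/dev/null
python3 -m crank '[{"grip":0.03,"x":0.014,"y":0.015,"z":0,"yaw":-0.112},{"grip":0.03,"x":0.029,"y":0.029,"z":0,"yaw":-0.225},{"grip":0.03,"x":0.043,"y":0.044,"z":0,"yaw":-0.337},{"grip":0.03,"x":0.058,"y":0.058,"z":0,"yaw":-0.449},{"grip":0.03,"x":0.072,"y":0.073,"z":0,"yaw":-0.561}]' >/dev/null
python3 -m crank '[{"grip":0.03,"x":0.005,"y":0.025,"z":0,"yaw":-0.112},{"grip":0.03,"x":0.01,"y":0.048,"z":0,"yaw":-0.225},{"grip":0.03,"x":0.015,"y":0.07,"z":0,"yaw":-0.337},{"grip":0.03,"x":0.02,"y":0.088,"z":0,"yaw":-0.449},{"grip":0.03,"x":0.022,"y":0.1,"z":0,"yaw":-0.561}]' >/dev/null
python3 -m crank '[{"grip":0.03,"x":0,"y":0,"z":0,"yaw":0},{"grip":0.03,"x":0,"y":0,"z":0,"yaw":0},{"grip":0.03,"x":0,"y":0,"z":0,"yaw":0},{"grip":0.03,"x":0,"y":0,"z":0,"yaw":0},{"grip":0.03,"x":0,"y":0,"z":0,"yaw":0}]' >/dev/null
python3 - <<'E'
from h import *
tiltread();togo(637,218,251,184.3)
E
```

```text
edges rows [(105, -204), (131, 73), (140, -76), (179, 78), (201, 72), (208, -72), (220, -79), (227, 80), (262, -34)]
[(28, 135, 174, 160), (30, 128, 168, 155), (32, 122, 162, 150), (34, 116, 156, 146), (36, 110, 150, 141), (38, 104, 144, 136), (40, 98, 138, 132), (42, 91, 132, 127), (44, 85, 126, 123)]
t 22.05 pos [643.6 215.2 349.9] rot [ 180.     0.  -175.9] q6 -76.6 W 40.0 F [ 0.6  0.4 -2.3] -> shift [0.0065 0.0033 0.0989] turn -0.0037
```

```bash

python3 -m crank '[{"grip":0.03,"x":0.002,"y":0,"z":0.02,"yaw":-0.004},{"grip":0.03,"x":0.004,"y":0,"z":0.045,"yaw":-0.004},{"grip":0.03,"x":0.007,"y":0,"z":0.07,"yaw":-0.004},{"grip":0.03,"x":0.007,"y":0,"z":0.088,"yaw":-0.004},{"grip":0.03,"x":0.007,"y":0,"z":0.096,"yaw":-0.004}]' >/dev/null
python3 -m crank '[{"grip":0.03,"x":0,"y":0,"z":0,"yaw":0},{"grip":0.03,"x":0,"y":0,"z":0,"yaw":0},{"grip":0.03,"x":0.003,"y":0,"z":0.004,"yaw":0},{"grip":0.03,"x":0.006,"y":0,"z":0.008,"yaw":0},{"grip":0.03,"x":0.009,"y":0,"z":0.012,"yaw":0}]'
python3 -m crank '[{"grip":0.03,"x":0.004,"y":0,"z":0.005,"yaw":0},{"grip":0.03,"x":0.008,"y":0,"z":0.011,"yaw":0},{"grip":0.03,"x":0.012,"y":0,"z":0.016,"yaw":0},{"grip":0.03,"x":0.016,"y":0,"z":0.022,"yaw":0},{"grip":0.03,"x":0.021,"y":0,"z":0.028,"yaw":0}]'
python3 -m crank '[{"grip":0.03,"x":0,"y":0,"z":0,"yaw":0},{"grip":0.03,"x":0,"y":0,"z":0,"yaw":0},{"grip":0.03,"x":0,"y":0,"z":0,"yaw":0},{"grip":0.03,"x":0,"y":0,"z":0,"yaw":0},{"grip":0.03,"x":0,"y":0,"z":0,"yaw":0}]' 
python3 - <<'E'
from h import *
tiltread();togo(606.5,216,213.5,184.3)
s=grab_frame("side")[:,:,::-1];t=grab_frame("top")[:,:,::-1]
a=cv2.resize(s[280:400,250:350],(400,480),interpolation=cv2.INTER_CUBIC)
b=cv2.resize(t[170:290,120:220],(400,480),interpolation=cv2.INTER_CUBIC)
cv2.imwrite("pics/p5.png",np.hstack([a,b]))
E
```

```text
time_s: 22.88
ee_pos: [628.1, 215.0, 242.2]
ee_rot: [180.0, 0.1, -175.6]
force: [-0.7, 0.2, -2.2]
gripper_width: 39.2
gripper_force: 45.0
time_s: 23.3
ee_pos: [606.4, 213.2, 212.8]
ee_rot: [180.0, 0.0, -175.6]
force: [0.6, 0.3, -2.1]
gripper_width: 39.6
gripper_force: 45.0
time_s: 23.72
ee_pos: [607.2, 213.3, 213.8]
ee_rot: [180.0, 0.1, -175.6]
force: [-1.1, -1.2, -1.6]
gripper_width: 39.8
gripper_force: 45.0
edges rows [(105, -208), (131, 75), (140, -81), (179, 80), (201, 74), (208, -75), (220, -81), (227, 82), (260, -30)]
[(28, 135, 174, 159), (30, 128, 168, 155), (32, 122, 162, 150), (34, 116, 156, 146), (36, 110, 150, 141), (38, 104, 144, 136), (40, 98, 138, 132), (42, 91, 132, 127), (44, 85, 126, 123)]
t 23.7667 pos [607.1 213.3 213.8] rot [ 180.     0.  -175.6] q6 -76.1 W 39.9 F [-0.5  0.2 -1.3] -> shift [0.0004 0.0027 0.0003] turn 0.0021
```

View pics/p5.png

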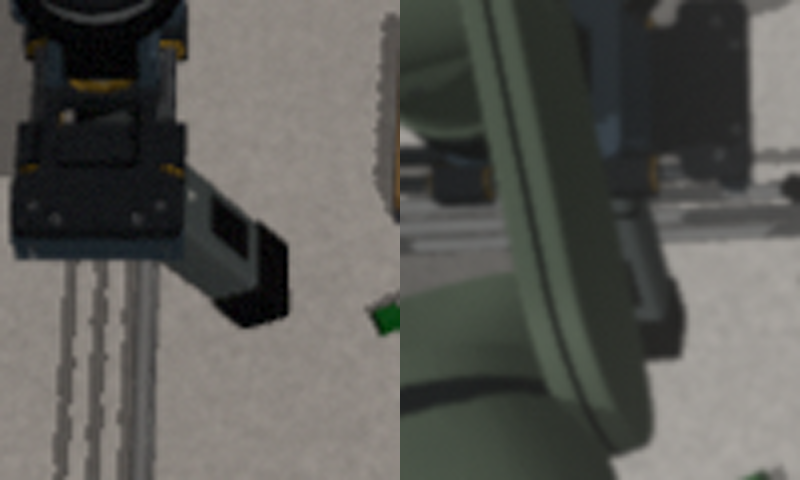

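The side view shows the nose out in front of the bars and the body behind the top bar. The force is low, so the bar is inside the mouth. Next I'll loosen the grip and draw back, so the tongue on the bar turns the scanner upright.

```bash

python3 -m crank '[{"grip":0.03,"x":0,"y":0,"z":0,"yaw":0},{"grip":0.03,"x":0.003,"y":0,"z":0,"yaw":0},{"grip":0.03,"x":0.007,"y":0,"z":0,"yaw":0},{"grip":0.03,"x":0.012,"y":0,"z":0,"yaw":0},{"grip":0.03,"x":0.017,"y":0,"z":0,"yaw":0}]' 8
python3 -m crank '[{"grip":0.03,"x":0.005,"y":0,"z":0.001,"yaw":0},{"grip":0.03,"x":0.01,"y":0,"z":0.002,"yaw":0},{"grip":0.03,"x":0.015,"y":0,"z":0.003,"yaw":0},{"grip":0.03,"x":0.02,"y":0,"z":0.004,"yaw":0},{"grip":0.03,"x":0.024,"y":0,"z":0.005,"yaw":0}]'
python3 -m crank '[{"grip":0.03,"x":0,"y":0,"z":0,"yaw":0},{"grip":0.03,"x":0,"y":0,"z":0,"yaw":0},{"grip":0.03,"x":0,"y":0,"z":0,"yaw":0},{"grip":0.03,"x":0,"y":0,"z":0,"yaw":0},{"grip":0.03,"x":0,"y":0,"z":0,"yaw":0}]' 
python3 - <<'E'
from h import *
tiltread();togo(561.5,213,209,184.3)
s=grab_frame("side")[:,:,::-1];w=grab_frame("wrist")[:,:,::-1]
a=cv2.resize(s[280:400,250:350],(400,480),interpolation=cv2.INTER_CUBIC)
cv2.imwrite("pics/p6.png",np.hstack([a,cv2.resize(w,(400,480))]))
E
```

```text
time_s: 24.28
ee_pos: [589.8, 212.0, 213.6]
ee_rot: [180.0, 0.1, -175.6]
force: [1.8, 0.8, -2.7]
gripper_width: 40.1
gripper_force: 8.0
time_s: 24.7
ee_pos: [565.6, 210.1, 208.2]
ee_rot: [180.0, 0.0, -175.6]
force: [4.2, -0.2, -3.4]
gripper_width: 40.1
gripper_force: 8.0
time_s: 25.12
ee_pos: [565.6, 210.0, 208.3]
ee_rot: [-180.0, -0.1, -175.6]
force: [-0.4, -0.9, -1.1]
gripper_width: 40.0
gripper_force: 8.0
edges rows [(208, -203), (220, -15), (234, 50), (246, -51), (253, 35)]
[(28, 135, 174, 160), (30, 129, 168, 155), (32, 122, 162, 150), (34, 116, 156, 146), (36, 110, 150, 141), (38, 104, 144, 136), (40, 98, 138, 132), (42, 91, 132, 127), (44, 85, 126, 123)]
t 25.1667 pos [565.7 210.1 208.4] rot [-180.    -0.  -175.6] q6 -75.1 W 39.8 F [-0.6  0.5 -2.2] -> shift [ 0.004   0.0033 -0.0006] turn 0.0021
```

View pics/p6.png

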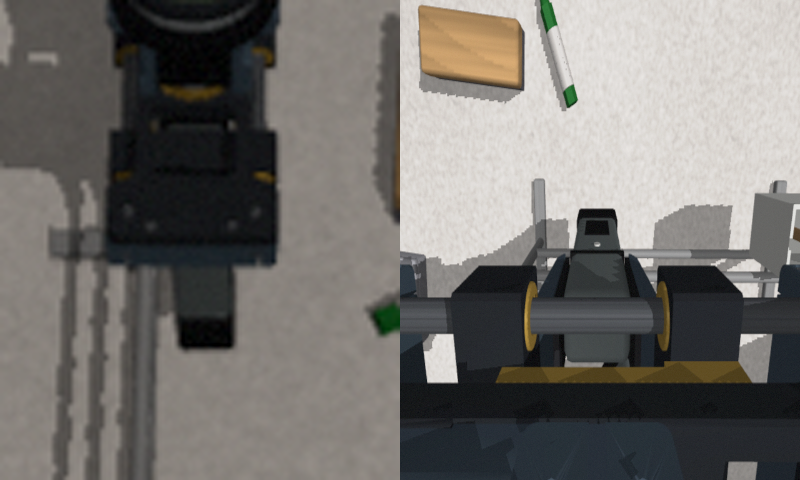

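It is now nearly upright: the side view shows the nose at (206,333) below the jaws, and the wrist view shows the nose at row 208. Next I'll lower it onto the bar, and release once the force shows contact.

```bash

python3 -m crank '[{"grip":0.03,"x":0,"y":0,"z":0.003,"yaw":0},{"grip":0.03,"x":0,"y":0,"z":0.006,"yaw":0},{"grip":0.03,"x":0,"y":0,"z":0.009,"yaw":0},{"grip":0.03,"x":0,"y":0,"z":0.011,"yaw":0},{"grip":0.03,"x":0,"y":0,"z":0.0125,"yaw":0}]'
python3 -m crank '[{"grip":0.03,"x":-0.001,"y":0,"z":0.001,"yaw":0},{"grip":0.03,"x":-0.002,"y":0,"z":0.002,"yaw":0},{"grip":0.03,"x":-0.002,"y":0,"z":0.003,"yaw":0},{"grip":0.03,"x":-0.002,"y":0,"z":0.003,"yaw":0},{"grip":0.03,"x":-0.002,"y":0,"z":0.003,"yaw":0}]'
python3 - <<'E'
from h import *
tiltread();togo(561.5,213,194,184.3)
E
```

```text
time_s: 25.68
ee_pos: [565.4, 210.0, 197.0]
ee_rot: [180.0, -0.0, -175.6]
force: [-4.9, -1.4, 10.1]
gripper_width: 40.0
gripper_force: 8.0
time_s: 26.1
ee_pos: [566.8, 210.1, 194.5]
ee_rot: [180.0, -0.1, -175.6]
force: [-4.9, -0.9, 8.4]
gripper_width: 40.1
gripper_force: 8.0
edges rows [(213, -203), (223, 0), (235, 48), (245, -65)]
[(28, 135, 174, 159), (30, 128, 168, 155), (32, 122, 162, 150), (34, 116, 156, 146), (36, 110, 150, 141), (38, 104, 144, 136), (40, 98, 138, 132), (42, 91, 132, 127), (44, 85, 126, 123)]
t 26.15 pos [566.8 210.1 194.5] rot [ 1.800e+02 -1.000e-01 -1.756e+02] q6 -75.2 W 39.9 F [-5.3 -1.4  8.2] -> shift [0.0051 0.0033 0.0005] turn 0.0021
```

The hook is bearing on the bar (8 N up at the original height). I'll release gently.

```bash

python3 -m crank '[{"grip":0.03,"x":0,"y":0,"z":-0.001,"yaw":0},{"grip":0.03,"x":0.001,"y":0,"z":-0.001,"yaw":0},{"grip":0.03,"x":0.001,"y":0,"z":-0.001,"yaw":0},{"grip":0.043,"x":0.001,"y":0,"z":-0.001,"yaw":0},{"grip":0.047,"x":0.001,"y":0,"z":-0.001,"yaw":0}]' 3
python3 -m crank '[{"grip":0.05,"x":0,"y":0,"z":0,"yaw":0},{"grip":0.06,"x":0,"y":0,"z":0,"yaw":0},{"grip":0.07,"x":0,"y":0,"z":0,"yaw":0},{"grip":0.08,"x":0,"y":0,"z":0,"yaw":0},{"grip":0.088,"x":0,"y":0,"z":0,"yaw":0}]' 
python3 -m crank '[{"grip":0.088,"x":0,"y":0,"z":0,"yaw":0},{"grip":0.088,"x":0,"y":0,"z":0,"yaw":0},{"grip":0.088,"x":0,"y":0,"z":0,"yaw":0},{"grip":0.088,"x":0,"y":0,"z":-0.01,"yaw":0},{"grip":0.088,"x":0,"y":0,"z":-0.025,"yaw":0}]'
python3 -m crank '[{"grip":0.088,"x":0,"y":0,"z":-0.025,"yaw":0},{"grip":0.088,"x":0,"y":0,"z":-0.055,"yaw":0},{"grip":0.088,"x":0,"y":0,"z":-0.085,"yaw":0},{"grip":0.088,"x":0,"y":0,"z":-0.115,"yaw":0},{"grip":0.088,"x":0.03,"y":0,"z":-0.13,"yaw":0}]'
python3 -m crank '[{"grip":0.088,"x":0.03,"y":0,"z":0,"yaw":0},{"grip":0.088,"x":0.065,"y":0,"z":0,"yaw":0},{"grip":0.088,"x":0.1,"y":0,"z":0,"yaw":0},{"grip":0.088,"x":0.13,"y":0,"z":0,"yaw":0},{"grip":0.088,"x":0.15,"y":0,"z":0,"yaw":0}]' >/dev/null
python3 -m crank '[{"grip":0.088,"x":0,"y":0,"z":0,"yaw":0},{"grip":0.088,"x":0,"y":0,"z":0,"yaw":0},{"grip":0.088,"x":0,"y":0,"z":0,"yaw":0},{"grip":0.088,"x":0,"y":0,"z":0,"yaw":0},{"grip":0.088,"x":0,"y":0,"z":0,"yaw":0}]'
python3 - <<'E'
from h import *
s=grab_frame("side")[:,:,::-1];t=grab_frame("top")[:,:,::-1]
a=cv2.resize(s[285:385,250:330],(400,500),interpolation=cv2.INTER_CUBIC)
b=cv2.resize(t[150:450,0:400][:, :],(400,300))
cv2.imwrite("pics/p7.png",np.hstack([a,np.vstack([b,np.zeros((200,400,3),np.uint8)])]))
for n,i0,c in(("side",s,None),("top",t,None)):
    p=cv2.imread(f"pics/{n}0.png");d=cv2.absdiff(p,i0).max(2)
    for nm,(x,y,z) in {"caddy":(650,-390,60),"tin":(650,-130,20)}.items():
        u,v=proj(n,[x,y,z]).astype(int);print(n,nm,u,v,(d[v-30:v+30,u-30:u+30]>40).sum())
E
```

```text
time_s: 26.57
ee_pos: [567.0, 210.2, 193.7]
ee_rot: [180.0, -0.0, -175.6]
force: [-0.0, -0.8, -0.1]
gripper_width: 46.3
gripper_force: 0.0
time_s: 26.98
ee_pos: [566.9, 210.2, 193.9]
ee_rot: [180.0, 0.0, -175.6]
force: [-0.7, -0.9, -0.2]
gripper_width: 73.5
gripper_force: 0.0
time_s: 27.4
ee_pos: [566.1, 209.9, 218.2]
ee_rot: [-180.0, -0.2, -175.6]
force: [-0.4, 0.3, 0.7]
gripper_width: 87.8
gripper_force: 0.0
time_s: 27.82
ee_pos: [541.2, 208.4, 352.4]
ee_rot: [179.9, 0.5, -175.7]
force: [-1.0, 0.2, -0.0]
gripper_width: 88.0
gripper_force: 0.0
time_s: 28.65
ee_pos: [388.4, 196.4, 348.7]
ee_rot: [-180.0, -0.0, -175.6]
force: [-0.4, 0.3, 0.1]
gripper_width: 88.2
gripper_force: 0.0
side caddy 286 166 337
side tin 276 248 84
top caddy 472 207 435
top tin 348 207 33
```

View pics/p7.png

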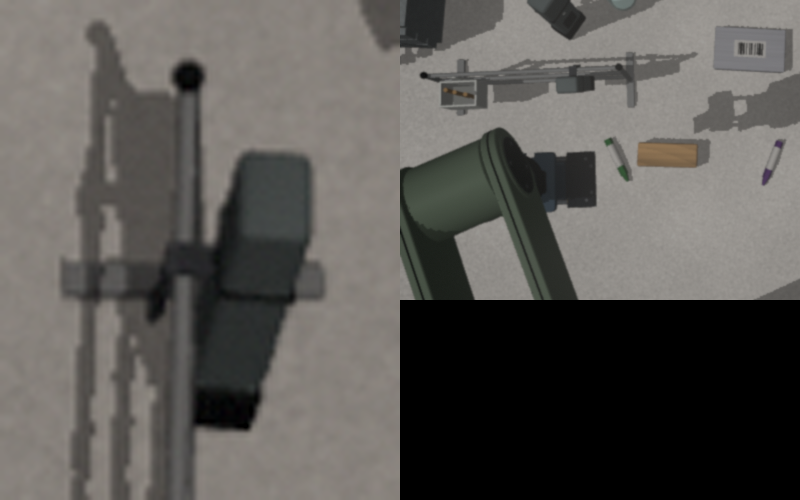

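The side view shows the scanner hanging by its hook over the top bar, with the tongue behind it and the nose resting on the lower bar at (225,405). It leans a few degrees, which is its natural rest, and sits well clear of the tray at top (460,95). I'll check that nothing else moved and that the scanner is still, then hand in.

```bash

python3 -m crank '[{"grip":0.088,"x":0,"y":0,"z":0,"yaw":0},{"grip":0.088,"x":0,"y":0,"z":0,"yaw":0},{"grip":0.088,"x":0,"y":0,"z":0,"yaw":0},{"grip":0.088,"x":0,"y":0,"z":0,"yaw":0},{"grip":0.088,"x":0,"y":0,"z":0,"yaw":0}]' >/dev/null
python3 - <<'E'
from h import *
a=grab_frame("side")[:,:,::-1]
for i in range(3): b=grab_frame("side")[:,:,::-1]
print("still:",cv2.absdiff(a,b)[285:385,250:330].max())
p=cv2.imread("pics/side0.png")
for nm,(u,v,w,h) in {"caddy":(240,115,90,100),"tin":(245,220,50,58),"eraser":(345,282,28,55),"green":(338,340,48,26),"purple":(342,228,45,25),"brown":(352,188,42,16),"tumbler":(185,300,35,35)}.items():
    q=[cv2.Canny(np.ascontiguousarray(x[v-8:v+h+8,u-8:u+w+8]),60,150).astype(np.float32) for x in (p,b)]
    print(nm,cv2.phaseCorrelate(q[0],q[1]))
E
```

```text
still: 10
caddy ((-0.15809904744738645, 0.07214624697016347), 0.748369006904555)
tin ((0.03669358044311366, 0.38913658052548783), 0.729067500785545)
eraser ((0.6334613562358236, -0.11653198097864959), 0.5156485772427217)
green ((0.03697555340465897, 0.503175029407906), 0.5064689603116778)
purple ((0.2166571887565638, 0.9809555590869827), 0.511567947599623)
brown ((-0.6042238459086988, 0.4315570120460954), 0.3109039266904195)
tumbler ((0.1084082018204029, -0.18496519207518602), 0.7940770696710657)
```

Nothing else has moved (sub-pixel shifts from lighting only), and the scanner is still.

```bash
python3 -c "
from workcell import *
print(job_done())"
```

```text
the job is handed in; nothing more can be done
None
```

I aimed the scanner at the caddy's label from about 8 cm and held it still there for over two seconds, then hung it back by its hook on the top bar clear of the tray; it leans a few degrees, nothing else moved, and the job is handed in, though no read signal or verdict came back.

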